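# Capture the micrograph, then switch off the lamp

### The arm

A 6-joint arm with a two-finger parallel gripper is mounted at the origin on the work surface. World frame = base frame: x ahead of the robot, y to its left, z up, the work surface at z = 0. Lengths are in m, angles in rad, forces in N, time in s.
With the tool pointing down it reaches from about 0.25 to 0.725 m from the base axis. Payload 4 kg.
Tool frame: the origin (TCP) lies midway between the tips of the shut fingers; the grasp point (between the pads) lies bot.tcp_to_grasp behind it (bot.tcp_to_grasp is the distance from the TCP to the grasp point, in m); z points along the fingers, y is the line along which they close (so a half turn about z gives the same grasp; the last joint's range is limited). The gripper opens to 85 mm and grips with 20 to 120 N. Pads are 22 mm wide; open, the fingers measure 114 mm over their backs; the gripper's body (76 mm by 85 mm) begins 54 mm behind the grasp point. The pads swing forward as they close: fully open they stand 13 mm farther back than shut.
Start: joints at [1.258, 0.241, 0.005, 1.335, 0, 1.571], TCP at [0.154, 0.476, 0.231] pointing down, gripper open.
Joint ranges: [-2.72, 2.72], [-1.05, 1.87], [-1.09, 1.28], [-1.99, 2.15], [-1.42, 1.44], [-3.14, 3.14]. Speed limits (rad/s): [2.79, 2.79, 3.14, 3.14, 3.14, 3.14].

### API

Orientations are given as a unit quaternion [x, y, z, w].
In Python, from workcell import readout, camera, bot gives the robot as it stands. The module is installed in compiled form; this text tells all that it offers.
- The arm moves only by the tool jog_arm, never from a script. Its argument "motion" is a list of rows, each an object of numbers: "x", "y", "z": the shift along the tool's x, y, z in mm; "spin": the turn about the tool's z in degrees; "fingers": the closure, from -1 (fully open) to 1 (shut). A call has 1 to 8 rows; each row is the pose to reach, as a shift and turn from the pose commanded when the call began, along the tool's axes at that moment; what a row does not reach only later rows make up. A row lasts 1/8 s, in which the tool goes at most 62.5 mm and 10.7 degrees, less where a joint would pass 70% of its speed; a pose out of reach is approached as far as the arm can. A call with a gripper value outside its range is refused whole. The fingers move at their own pace and stop on an object; the grip force is fixed at half the most. Time passes only in rows, so rows that repeat a pose let the fingers close. It gives the time, the measured TCP pose, the force, the opening and the grip force at its end, in the units of the state.
- readout.get_obs(): the state, without advancing time (a new reading comes with each control period).
- camera(name): name is "scene" or "side" or "wrist"; returns a dict with "pixels" (420x560x3 uint8, red, green, blue), "K" (3x3 intrinsics, pixels), "rvec" (rotation vector, rad) and "tvec" (3), from world to camera coordinates, as OpenCV has them. Camera axes: x right, y down, z forward; pixel columns grow to the right and rows downward; lengths in m; the calibration is good to about 2 mm. A picture is of the moment at which its call begins. There is no depth.
- bot.job_done(): hands the job in; it is judged then, once.
The state is a dict: "clock": time; "joint_pos": joint angles; "joint_vel": joint speeds; "tau": joint torques, N m; "eef_pos": TCP position; "tool_rot": TCP orientation; "ft_force": force on the tool from outside, world axes, zero at the start; "ft_torque": the same for the moment, N m; "grip_width": finger opening in m; "grasp_force": force on a finger pad.
Only numpy, scipy, OpenCV 4.12 (cv2) and the standard library are available. Lean on these libraries where they do the work, as an engineer would, in place of code of your own. Each camera call takes 0.05 s, during which the arm holds its last target. There are 200 camera calls.

### The job

The specimen is in focus and the cursor already rests on the capture button. Take the picture by clicking the left mouse button lightly with closed fingertips, without shifting or lifting the mouse, and let the button come up again; then switch off the lamp supply by pressing the raised near end of its rocker switch fully down, and come away. Leave the right mouse button, the scroll wheel, the dimmer knob and everything else on the bench as they are.

Things in the scene. Friction and masses are not known exactly. Their poses are not given: they have to be found in the camera images.
- mouse: Computer mouse, loose on a grey mouse pad (3 mm thick, on the bench), 119 long x 64 wide x 39 high, about 0.15 kg, charcoal plastic. Origin: centre of its underside. x points out of its nose, y to its left, z up. Two keys form the front half of its top, left and right of a scroll wheel; the palm rest behind is fixed. It must stay where it is (within 8 mm); press it with less than 20 N.
- left_click_spot (a point): Middle of the top of the left mouse key, on its surface: 36 mm ahead of and 18.5 mm left of the mouse's origin, 32 mm above its underside. The key's top is 26 mm wide (6 to 32 mm left of the middle line) and 60 mm long (from the mouse's middle to its nose), nearly level across, sloping down towards the nose by about 13 degrees.
- left_key (a joint): Left mouse key, hinged at its rear edge across the middle of the mouse: 0 up, 0.08 rad fully down (2.9 mm at the click spot). A spring returns it; at the click spot it yields from about 0.5 N, clicks at 0.04 rad (about 2.3 N) and is fully down at about 4 N.
- right_key (a joint): Right mouse key, the mirror image of the left one: 0 up, 0.08 rad fully down. To be left alone. Not to be pressed past 0.03.
- wheel (a joint): Scroll wheel between the keys, 22 mm diameter, 7 mm wide, 30 mm ahead of the mouse's origin, standing 3 to 4 mm above the keys. Angle turned, rad. To be left alone. Not to be turned by more than 0.3.
- supply: Lamp supply, fixed: dark sloping-front case 170 deep (x) x 160 wide (y), off-white panel. Origin: centre of its underside; x points to its back, y to the operator's left, z up. The panel rises at 15 degrees from 48 mm high at the front edge (x = -85 mm) to a flat deck 75 mm high (from x = 15 mm). On it: a rocker left of the middle (y = 37 mm), a knob right (y = -36 mm), a 7 mm high fuse cap between and behind.
- rocker_near_end (a point): Point on the top of the rocker's near (operator's) half, 12 mm from the pivot line, 4.5 mm from that end. Frame turns with the rocker. The black rocker is 33 long (up the panel) x 23 wide, in a bezel 40 x 29 standing 2 mm above the panel. Its top is a shallow V of two faces; the face that is pressed fully down lies parallel to the panel, 4.5 mm above it.
- rocker (a joint): Rocker switch, turning about a line across the panel (the supply's y): +0.2 rad on, near end up, far end down; -0.2 rad off, near end down. The near end goes down about 6 mm. It is stiff and stays where it is left, also half way: the near end resists with 2 N, jerking up to 6 N, until it meets a firm stop. It counts as off below -0.15.
- oil_bottle: Small amber immersion-oil bottle, 26 mm diameter, 60 high, loose on the mouse pad at its far left corner. Origin: centre of its underside.
- canister: Objective canister, clear with a black cap, 39 mm diameter, 54 high, loose on the supply's deck. Origin: centre of its underside.
- slide_box: Cream slide box, 102 x 85 x 33, loose on the bench to the right. Origin: centre of its underside.
- media_bottle: Glass media bottle with blue cap, 70 mm diameter, 162 high, loose, behind the work. Origin: centre of its underside.
- tube_rack: White rack of small tubes, 85 x 125 x 62, loose, behind the work. Origin: centre of its underside.
- forceps: Steel forceps, 125 long, lying on the bench near the robot, to the right. Origin: under the middle.
- keyboard: Black keyboard, 135 x 360 x 25, loose on the bench to the left. Origin: centre of its underside.
- dimmer_pointer (a point): Outer end of the white pointer line on top of the dimmer knob, 14 mm from its axis. The knob: black, 34 mm diameter, standing 19 mm above the panel, its axis 73 mm to the right of the rocker's middle, turning about the panel's normal; it may start at any setting. To be left alone: not turned by more than about 15 degrees.
Things that resemble listed ones, but are neither listed nor needed, are in the scene too. Of the things shaped like the mouse, the grey one is meant.

How it is judged:
On the way, in this order (a step that is already met when the one before it is completed fails the run):
1. with the lamp still on, the fingertips click the left mouse key down (value of joint left_key above 0.04 rad and contact force between the fingers and mouse above 0.5 N and value of joint rocker above 0.1 rad), for 0.05 s.
2. the left mouse key comes up again and the fingers leave the mouse, the lamp still on (value of joint left_key below 0.012 rad and contact force between the fingers and mouse below 0.05 N and value of joint rocker above 0.1 rad), for 0.1 s.
3. then the rocker is pressed over to off (value of joint rocker below -0.15 rad), for 0.2 s.
At the end, for the whole second after the job is handed in: The rocker is off (below -0.15 rad), both mouse keys are up (below 0.012 rad), the mouse is at rest, flat, within 8 mm of where it was, and the oil bottle and canister stand within 15 mm of where they were (value of joint rocker below -0.15 rad and value of joint each of left_key, right_key below 0.012 rad and distance of mouse from where it was at the start of the episode below 0.008 m and linear speed of mouse below 0.01 m/s and angle between mouse's own z axis and vertical below 0.05 rad and distance of each of oil_bottle, canister from where it was at the start of the episode below 0.015 m and angle between each of oil_bottle, canister's own z axis and vertical below 0.2 rad); the robot touches nothing.
It fails at once if the mouse is shifted by more than 8 mm or lifted (distance of mouse from where it was at the start of the episode above 0.008 m).
It fails at once if the mouse is pressed harder than 20 N (contact force between the fingers and mouse above 20 N).
It fails at once if the right mouse key is clicked or the scroll wheel turned (value of joint right_key above 0.03 rad or value of joint wheel above 0.3 rad or value of joint wheel below -0.3 rad).
It fails at once if the dimmer knob is turned (distance of dimmer_pointer from where it was at the start of the episode above 0.004 m).
It fails at once if something else on the bench is moved (distance of any of oil_bottle, canister, slide_box, media_bottle, tube_rack, forceps, keyboard from where it was at the start of the episode above 0.015 m).
It also fails if it takes over 38 s, if anything falls off the work surface, if the arm or the gripper's body presses on something with over 40 N, if the wrist force passes 120 N, or if a joint passes its speed limit or range.

## Working session

There is one attempt and no reset: what is moved stays moved. The work goes in short steps, Python scripts to look and compute and a tool call to move; the robot and the scene stay as the last step left them, time stands still between calls to the robot, and variables do not carry over. Pictures are saved under pics/ and viewed, at most 10 in all, crops included, and the job is handed in when it is done.

Besides the shell and the picture viewer there is one more tool, called by a JSON object that holds its "fn" and its "kwargs", one argument or row to a line. jog_arm: Moves the arm, as the interface text tells. Its arguments: {"type":"object","properties":{"motion":{"type":"array"}},"required":["motion"]}

```bash
mkdir -p pics; cat > h.py <<'E'
import numpy as np, cv2
from workcell import readout, camera, bot
def ray(c,u,v):
    R,_=cv2.Rodrigues(np.array(c["rvec"],float)); t=np.array(c["tvec"],float).ravel()
    d=R.T@np.linalg.inv(np.array(c["K"]))@np.array([u,v,1.]); return -R.T@t,d
def onplane(c,u,v,z):
    o,d=ray(c,u,v); return o+d*(z-o[2])/d[2]
def proj(c,P):
    return cv2.projectPoints(np.array(P,float).reshape(-1,3),np.array(c["rvec"],float),np.array(c["tvec"],float),np.array(c["K"],float),None)[0].reshape(-1,2)
def save(c,n): cv2.imwrite(n,cv2.cvtColor(c["pixels"],cv2.COLOR_RGB2BGR))
E
python3 - <<'E'
from h import *
import pickle
d={n:camera(n) for n in("scene","side","wrist")}
pickle.dump(d,open("c.pkl","wb"))
for n in d: save(d[n],f"pics/{n}0.png"); print(n,ray(d[n],280,210))
print(readout.get_obs(),bot.tcp_to_grasp)
E
```

```text
scene (array([1.21350572, 0.37996059, 0.88062974]), array([-0.63236582, -0.32646833, -0.70257516]))
side (array([ 0.21406773, -1.00539547,  1.08290545]), array([ 0.20436152,  0.70197898, -0.68231094]))
wrist (array([0.08007058, 0.49972981, 0.37399108]), array([ 0.28702591, -0.11140881, -0.95154362]))
{'clock': 0.15, 'joint_pos': array([ 1.25801408e+00,  2.41254538e-01,  4.07374805e-03,  1.33518186e+00,
       -1.05278981e-05,  1.57075279e+00]), 'joint_vel': array([ 0.00169774, -0.00387959,  0.00559703, -0.00119476,  0.00039401,
        0.0004062 ]), 'tau': array([-1.64320431e-05, -3.72634435e+01,  2.52638966e+01,  1.23538959e-02,
       -5.76961156e-05,  1.25164723e-05]), 'eef_pos': array([0.15371736, 0.47530909, 0.23062544]), 'tool_rot': array([ 1.55732842e-01,  9.87798901e-01, -7.74418725e-04, -1.16797640e-04]), 'ft_force': array([-0.10239981,  0.10540598,  0.20834658]), 'ft_torque': array([-0.07099812,  0.02282887, -0.00351342]), 'grasp_force': 0.0, 'grip_width': 0.08529226697379179} 0.0187
```

View pics/scene0.png

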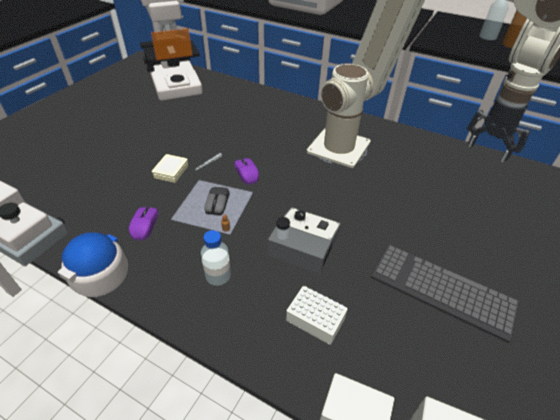

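View pics/side0.png

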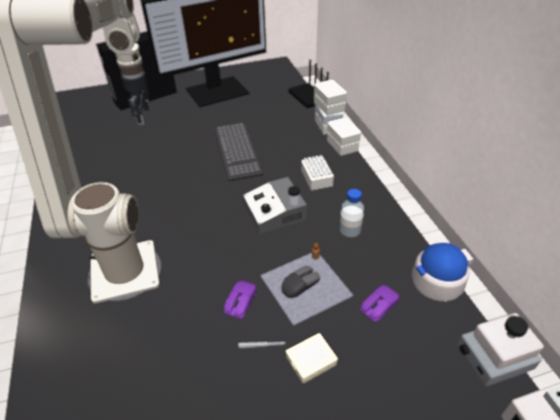

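The scene view shows the charcoal mouse on the pad at (217,201), with purple mice at (247,169) and (143,221). The supply is at (305,235). In the side view the mouse is at (299,281), purple ones at (240,299) and (380,302), and the supply at (274,204). The charcoal mouse on the pad is the one meant, and I'll confirm it in an enlarged mosaic.

```bash
python3 - <<'E'
from h import *
import pickle
d=pickle.load(open("c.pkl","rb"))
def cr(n,u,v,w,h): 
    return cv2.resize(cv2.cvtColor(d[n]["pixels"],cv2.COLOR_RGB2BGR)[v:v+h,u:u+w],(400,300),interpolation=cv2.INTER_CUBIC)
m=np.vstack([np.hstack([cr("scene",177,171,80,60),cr("scene",265,205,80,60)]),np.hstack([cr("side",260,250,80,60),cr("side",236,174,80,60)])])
m=np.clip(m.astype(float)*1.6,0,255).astype(np.uint8)
cv2.imwrite("pics/mos.png",m)
E
```

```text
(no output)
```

View pics/mos.png

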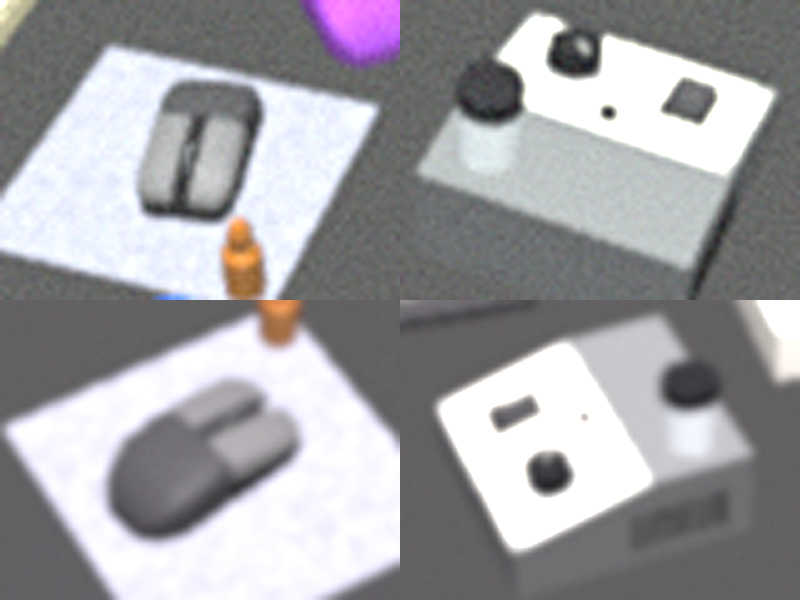

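The mosaic confirms it: a charcoal mouse on the grey pad, nose away from the robot. The left key is on the right in the scene crop (about px 221,204) and is the upper one in the side crop (about px 303,271). The rocker is at scene (403,225) and side (259,197).

```bash
python3 - <<'E'
from h import *
import pickle
d=pickle.load(open("c.pkl","rb"))
def P(n,u,v): R,_=cv2.Rodrigues(np.array(d[n]["rvec"],float)); return np.array(d[n]["K"])@np.c_[R,np.array(d[n]["tvec"]).ravel()]
def tri(a,b):
    X=cv2.triangulatePoints(P("scene",0,0),P("side",0,0),np.array(a,float).reshape(2,1),np.array(b,float).reshape(2,1)).ravel(); return (X[:3]/X[3]).round(4)
def s(x,y):return (177+x/5-.4,171+y/5-.4)
def s2(x,y):return (265+(x-400)/5-.4,205+y/5-.4)
def e(x,y):return (260+x/5-.4,250+(y-300)/5-.4)
def e2(x,y):return (236+(x-400)/5-.4,174+(y-300)/5-.4)
print("lkey",tri(s(217,166),e(217,404)),"rkey",tri(s(163,165),e(256,443)))
print("rocker",tri(s2(690,101),e2(514,414)),"knobtop",tri(s2(575,48),e2(548,465)))
print("fuse",tri(s2(608,112),e2(585,417)))
print("panel near-left/ near-right", tri(s2(776,90),e2(437,405)), tri(s2(538,12),e2(513,550)))
print("deck break L/R",tri(s2(727,177),e2(570,342)))
print("back corner L",tri(s2(690,268),e2(660,318)), "R", tri(s2(417,175),e2(752,455)))
print("canister top",tri(s2(490,87),e2(692,382)),"oil top",tri(s(238,224),e(280,290)))
E
```

```text
lkey [ 0.5164 -0.1953  0.0282] rkey [ 0.5296 -0.2279  0.0247]
rocker [0.4696 0.1359 0.0612] knobtop [0.4746 0.0638 0.0743]
fuse [0.5115 0.1027 0.0739]
panel near-left/ near-right [0.4244 0.174  0.0499] [0.4364 0.0196 0.0494]
deck break L/R [0.524  0.1816 0.0748]
back corner L [0.5923 0.1891 0.0734] R [0.6059 0.0313 0.0731]
canister top [0.5721 0.0569 0.1257] oil top [ 0.5744 -0.1403  0.0528]
```

{"fn": "jog_arm", "kwargs": {
  "motion": [
    {"x": -550,"y": -520,"z": 60,"spin": 51,"fingers": 1},
    {"x": -550,"y": -520,"z": 60,"spin": 51,"fingers": 1},
    {"x": -550,"y": -520,"z": 60,"spin": 51,"fingers": 1},
    {"x": -550,"y": -520,"z": 60,"spin": 51,"fingers": 1},
    {"x": -550,"y": -520,"z": 60,"spin": 51,"fingers": 1},
    {"x": -550,"y": -520,"z": 60,"spin": 51,"fingers": 1},
    {"x": -550,"y": -520,"z": 60,"spin": 51,"fingers": 1},
    {"x": -550,"y": -520,"z": 60,"spin": 51,"fingers": 1}
  ]
}}

```text
clock: 1.15
eef_pos: [0.3937, 0.0365, 0.1918]
tool_rot: [0.566, 0.824, 0.0, 0.0]
ft_force: [0.8, 0.3, 0.1]
grip_width: -0.0004
grasp_force: 0.0
```

{"fn": "jog_arm", "kwargs": {
  "motion": [
    {"x": -250,"y": 20,"z": 30,"fingers": 1},
    {"x": -250,"y": 20,"z": 30,"fingers": 1},
    {"x": -250,"y": 20,"z": 30,"fingers": 1},
    {"x": -250,"y": 20,"z": 30,"fingers": 1},
    {"x": -250,"y": 20,"z": 30,"fingers": 1},
    {"x": -250,"y": 20,"z": 30,"fingers": 1}
  ]
}}

```text
validation failed for argument at $.mo...
```

```bash
python3 - <<'E'
from h import *
import pickle
c=camera("wrist"); pickle.dump(c,open("w1.pkl","wb"))
im=cv2.cvtColor(c["pixels"],cv2.COLOR_RGB2BGR); cv2.imwrite("pics/w1.png",np.clip(im*1.5,0,255))
o=readout.get_obs(); print(o["eef_pos"],o["tool_rot"],o["clock"],ray(c,280,210)[0])
print(proj(c,[o["eef_pos"],[.5164,-.1953,.035]]))
E
```

```text
[0.39685965 0.02983349 0.19125413] [ 0.56983569  0.82175267 -0.00141096  0.0028007 ] 1.2 [0.36608906 0.10952568 0.33524897]
[[285.15341858 287.21072259]
 [311.94512407 411.19969282]][ WARN:0@0.325] global loadsave.cpp:1063 imwrite_ Unsupported depth image for selected encoder is fallbacked to CV_8U.
```

View pics/w1.png

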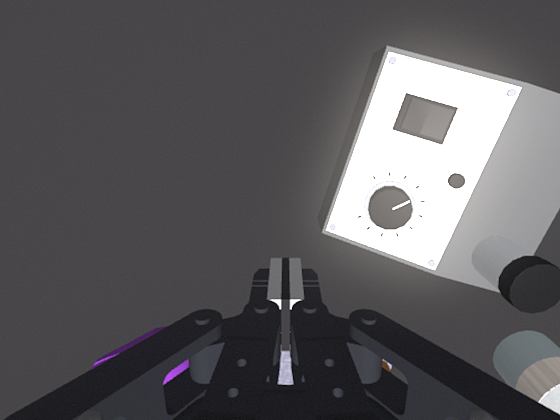

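The move was refused and the clock did not advance. Its rows had no "spin", so I'll resend with every field. The wrist view shows the supply: panel corners at (387,46), (521,88), (324,233) and (435,270), rocker at (425,119), knob at (390,208), and the shut fingertips at about (285,260).

{"fn": "jog_arm", "kwargs": {
  "motion": [
    {"x": -250,"y": 20,"z": 30,"spin": 0,"fingers": 1},
    {"x": -250,"y": 20,"z": 30,"spin": 0,"fingers": 1},
    {"x": -250,"y": 20,"z": 30,"spin": 0,"fingers": 1},
    {"x": -250,"y": 20,"z": 30,"spin": 0,"fingers": 1},
    {"x": -250,"y": 20,"z": 30,"spin": 0,"fingers": 1},
    {"x": -250,"y": 20,"z": 30,"spin": 0,"fingers": 1}
  ]
}}

```text
clock: 1.95
eef_pos: [0.5009, -0.1872, 0.1611]
tool_rot: [0.566, 0.824, -0.0, -0.001]
ft_force: [0.1, 0.4, 0.2]
grip_width: 0.0001
grasp_force: 0.0
```

```bash
python3 - <<'E'
from h import *
import pickle
c=camera("wrist"); pickle.dump(c,open("w2.pkl","wb"))
im=cv2.cvtColor(c["pixels"],cv2.COLOR_RGB2BGR); cv2.imwrite("pics/w2.png",np.clip(im*1.5,0,255).astype(np.uint8))
o=readout.get_obs(); print(o["eef_pos"],o["tool_rot"],o["clock"],ray(c,280,210)[0],c["K"][0])
print(proj(c,[o["eef_pos"],[.5164,-.1953,.035]]))
c=pickle.load(open("w1.pkl","rb"))
for n,p,z in (("NL",(387,46),.048),("NR",(324,233),.048),("FL",(521,88),.075),("FR",(435,270),.075),("rocker",(425,119),.066),("knob",(390,208),.083)): print(n,onplane(c,*p,z).round(4))
E
```

```text
[ 0.50092863 -0.18652378  0.1615184 ] [ 5.65593587e-01  8.24683689e-01 -6.19193926e-06 -8.40574529e-04] 2.0 [ 0.47372002 -0.11424967  0.30470566] [341.14096361   0.         285.09736242]
[[284.52784676 273.29557698]
 [298.6011767  214.80380558]]
NL [0.425  0.1742 0.048 ]
NR [0.4403 0.015  0.048 ]
FL [0.5217 0.178  0.075 ]
FR [0.5346 0.0267 0.075 ]
rocker [0.471  0.1349 0.066 ]
knob [0.4709 0.0641 0.083 ]
```

View pics/w2.png

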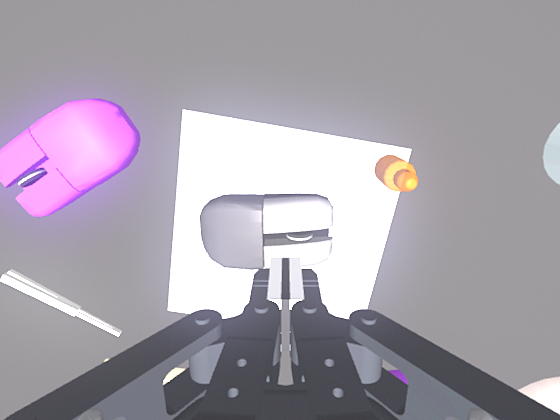

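Wrist view: the charcoal mouse lies across the image, with its palm at (232,230) and nose on the right at (332,230). The left key is the upper one, centred near (298,212). The wheel is at (300,237) and the purple decoy at (70,155).

```bash
python3 - <<'E'
from h import *
import pickle
c=pickle.load(open("w2.pkl","rb"))
for n,p,z in (("hinge mid",(264,231),.042),("hinge left",(264,196),.036),("wheel",(300,237),.0385),("nose L corner",(330,200),.029),("lkey ctr",(298,212),.035),("tail",(201,230),.018),("nose",(332,230),.024),("side left",(235,194),.02),("side right",(235,269),.02)): print(n,onplane(c,*p,z).round(4))
o=np.array([.501,-.1868,.161])
# fingertip dims
a=onplane(c,270,259,.163);b=onplane(c,302,259,.163);print("tip width",np.linalg.norm(a-b), a,b)
g=cv2.cvtColor(c["pixels"],cv2.COLOR_RGB2GRAY)
print("row through lkey y=212",g[212,255:345:3]); print("col 290",g[185:262:2,290]); print("col 315",g[185:262:2,315])
E
```

```text
hinge mid [ 0.4939 -0.2166  0.042 ]
hinge left [ 0.4839 -0.1901  0.036 ]
wheel [ 0.5242 -0.2121  0.0385]
nose L corner [ 0.5371 -0.1754  0.029 ]
lkey ctr [ 0.515  -0.1932  0.035 ]
tail [ 0.4425 -0.2454  0.018 ]
nose [ 0.5508 -0.2012  0.024 ]
side left [ 0.4605 -0.2019  0.02  ]
side right [ 0.4833 -0.2703  0.02  ]
tip width 0.014633452095906854 [ 0.49183179 -0.18135147  0.163     ] [ 0.50548578 -0.17608778  0.163     ]
row through lkey y=212 [157 163 151 213 204 206 206 206 206 204 203 203 201 200 199 197 196 195
 193 193 193 191 188 185 181 173 176 230 231 227]
col 290 [241 244 242 238 224  80 115 126 142 165 180 192 202 201 202 201 201 201
 199 198 195 194 195 175  74  87 179 121  98  95 175 191 190 189 189 188
 177 167 168]
col 315 [236 240 230 234 205  85 121 138 162 176 184 193 192 193 193 192 191 191
 191 191 191 192 172  85  90  89 104 107  97 198 189 188 188 188 186 185
 186 186 188]
```

{"fn": "jog_arm", "kwargs": {
  "motion": [
    {"x": -12,"y": 22.5,"z": 0,"spin": -1,"fingers": 1},
    {"x": -12,"y": 22.5,"z": 50,"spin": -1,"fingers": 1},
    {"x": -12,"y": 22.5,"z": 100,"spin": -1,"fingers": 1},
    {"x": -12,"y": 22.5,"z": 115,"spin": -1,"fingers": 1},
    {"x": -12,"y": 22.5,"z": 115,"spin": -1,"fingers": 1},
    {"x": -12,"y": 22.5,"z": 115,"spin": -1,"fingers": 1}
  ]
}}

```text
clock: 2.75
eef_pos: [0.5287, -0.1909, 0.0492]
tool_rot: [0.558, 0.83, 0.001, 0.002]
ft_force: [1.4, -0.4, 0.4]
grip_width: -0.0004
grasp_force: 0.0
```

```bash
python3 - <<'E'
from h import *
c=camera("wrist")
im=cv2.cvtColor(c["pixels"],cv2.COLOR_RGB2BGR)[140:320,170:410]; cv2.imwrite("pics/w3.png",cv2.resize(np.clip(im*1.2,0,255).astype(np.uint8),(800,600),interpolation=cv2.INTER_CUBIC))
o=readout.get_obs(); print(o["eef_pos"],o["ft_force"],o["clock"])
E
```

```text
[ 0.52885088 -0.19110325  0.0492819 ] [ 0.28554606 -0.7574036  -0.30057518] 2.8
```

View pics/w3.png

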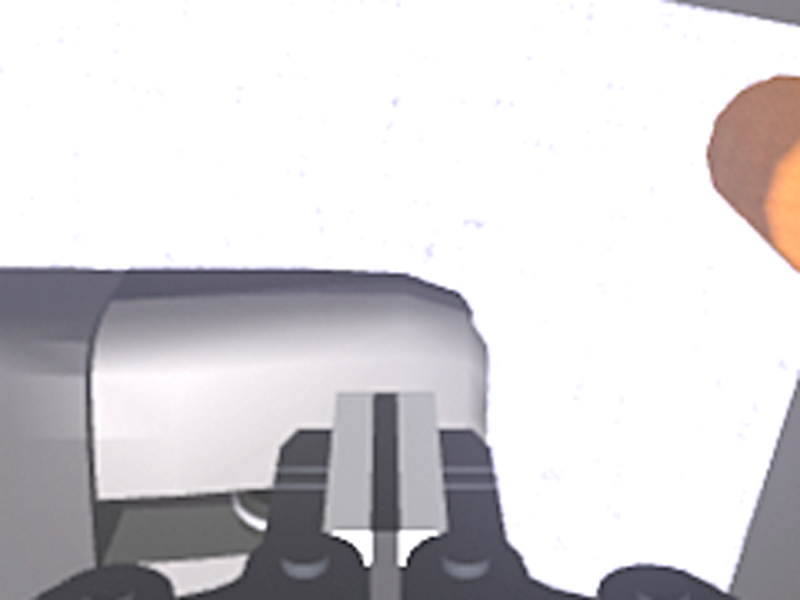

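```bash
python3 - <<'E'
from h import *
c=camera("wrist"); o=readout.get_obs(); print(o["eef_pos"],o["clock"],ray(c,280,210)[0])
X=np.array([.926,.378]);Y=np.array([-.378,.926]);O=np.array([.4965,-.2233])
def q(n,u,v,z):
    p=onplane(c,170+u/3.333-.35,140+v/3.333-.35,z)[:2]-O; print(n,(p@X*1e3).round(1),(p@Y*1e3).round(1))
q("tip edge",387,393,.049);q("tip L",335,393,.049);q("tip R",440,393,.049);q("inner edge key",200,493,.037);q("inner at hinge",97,500,.042)
q("outer crease",330,292,.032);q("outer silh",330,270,.02);q("hinge",92,400,.042);q("nose",486,400,.027);q("wheel L",233,497,.04)
p=o["eef_pos"][:2]-O;print("tcp",p@X,p@Y)
E
```

```text
[ 0.52867727 -0.19116492  0.04913074] 2.85 [ 0.49937306 -0.11835467  0.19252924]
tip edge 42.9 25.9
tip L 35.7 26.0
tip R 50.3 25.9
inner edge key 13.9 3.1
inner at hinge -0.8 4.9
outer crease 34.4 34.5
outer silh 33.9 33.6
hinge -0.2 21.5
nose 58.9 13.9
wheel L 19.4 4.1
tcp 0.04194321090929539 0.01759407822408973
```

{"fn": "jog_arm", "kwargs": {
  "motion": [
    {"x": 3,"y": -1,"z": 0,"spin": 0,"fingers": 1},
    {"x": 3,"y": -1,"z": 5,"spin": 0,"fingers": 1},
    {"x": 3,"y": -1,"z": 9,"spin": 0,"fingers": 1},
    {"x": 3,"y": -1,"z": 9,"spin": 0,"fingers": 1}
  ]
}}

```text
clock: 3.35
eef_pos: [0.5244, -0.1882, 0.0371]
tool_rot: [0.559, 0.829, -0.0, -0.001]
ft_force: [-0.6, 1.0, -0.0]
grip_width: 0.0001
grasp_force: 0.0
```

{"fn": "jog_arm", "kwargs": {
  "motion": [
    {"x": 0,"y": 0,"z": 0,"spin": 0,"fingers": 1},
    {"x": 0,"y": 0,"z": 1,"spin": 0,"fingers": 1},
    {"x": 0,"y": 0,"z": 1,"spin": 0,"fingers": 1},
    {"x": 0,"y": 0,"z": 1,"spin": 0,"fingers": 1}
  ]
}}

```text
clock: 3.85
eef_pos: [0.525, -0.1883, 0.0368]
tool_rot: [0.559, 0.829, 0.0, 0.0]
ft_force: [-0.9, -0.3, 0.7]
grip_width: -0.0002
grasp_force: 0.0
```

{"fn": "jog_arm", "kwargs": {
  "motion": [
    {"x": 0,"y": 0,"z": 1,"spin": 0,"fingers": 1},
    {"x": 0,"y": 0,"z": 1,"spin": 0,"fingers": 1},
    {"x": 0,"y": 0,"z": 1,"spin": 0,"fingers": 1}
  ]
}}

```text
clock: 4.22
eef_pos: [0.5249, -0.1883, 0.0358]
tool_rot: [0.559, 0.829, -0.0, -0.0]
ft_force: [-0.0, 0.4, 0.4]
grip_width: 0.0002
grasp_force: 0.0
```

{"fn": "jog_arm", "kwargs": {
  "motion": [
    {"x": 0,"y": 0,"z": 1,"spin": 0,"fingers": 1},
    {"x": 0,"y": 0,"z": 1,"spin": 0,"fingers": 1},
    {"x": 0,"y": 0,"z": 1,"spin": 0,"fingers": 1}
  ]
}}

```text
clock: 4.6
eef_pos: [0.525, -0.1884, 0.0349]
tool_rot: [0.559, 0.829, 0.0, 0.0]
ft_force: [-0.2, 0.5, -0.2]
grip_width: -0.0
grasp_force: 0.4
```

{"fn": "jog_arm", "kwargs": {
  "motion": [
    {"x": 0,"y": 0,"z": 1,"spin": 0,"fingers": 1},
    {"x": 0,"y": 0,"z": 1,"spin": 0,"fingers": 1},
    {"x": 0,"y": 0,"z": 1,"spin": 0,"fingers": 1}
  ]
}}

```text
clock: 4.97
eef_pos: [0.5251, -0.1883, 0.0339]
tool_rot: [0.559, 0.829, 0.0, 0.0]
ft_force: [0.3, 0.0, 1.5]
grip_width: -0.0002
grasp_force: 0.9
```

{"fn": "jog_arm", "kwargs": {
  "motion": [
    {"x": 0,"y": 0,"z": 1,"spin": 0,"fingers": 1},
    {"x": 0,"y": 0,"z": 1,"spin": 0,"fingers": 1},
    {"x": 0,"y": 0,"z": 1,"spin": 0,"fingers": 1}
  ]
}}

```text
clock: 5.35
eef_pos: [0.5251, -0.1883, 0.0329]
tool_rot: [0.559, 0.829, 0.0, 0.0]
ft_force: [0.2, 0.4, 3.3]
grip_width: 0.0
grasp_force: 1.5
```

{"fn": "jog_arm", "kwargs": {
  "motion": [
    {"x": 0,"y": 0,"z": 0.6,"spin": 0,"fingers": 1},
    {"x": 0,"y": 0,"z": 0.6,"spin": 0,"fingers": 1},
    {"x": 0,"y": 0,"z": 0.6,"spin": 0,"fingers": 1}
  ]
}}

```text
clock: 5.72
eef_pos: [0.5251, -0.1884, 0.0323]
tool_rot: [0.559, 0.829, 0.0, 0.0]
ft_force: [-0.1, -0.3, 3.5]
grip_width: -0.0005
grasp_force: 1.9
```

{"fn": "jog_arm", "kwargs": {
  "motion": [
    {"x": 0,"y": 0,"z": 0.4,"spin": 0,"fingers": 1},
    {"x": 0,"y": 0,"z": 0.4,"spin": 0,"fingers": 1}
  ]
}}

```text
clock: 5.98
eef_pos: [0.5251, -0.1883, 0.0319]
tool_rot: [0.559, 0.829, 0.0, 0.0]
ft_force: [0.8, 0.6, 5.4]
grip_width: -0.0001
grasp_force: 2.1
```

{"fn": "jog_arm", "kwargs": {
  "motion": [
    {"x": 0,"y": 0,"z": -2,"spin": 0,"fingers": 1},
    {"x": 0,"y": 0,"z": -5,"spin": 0,"fingers": 1},
    {"x": 0,"y": 0,"z": -10,"spin": 0,"fingers": 1},
    {"x": 0,"y": 0,"z": -15,"spin": 0,"fingers": 1},
    {"x": 0,"y": 0,"z": -30,"spin": 0,"fingers": 1},
    {"x": 0,"y": 0,"z": -80,"spin": 0,"fingers": 1},
    {"x": 0,"y": 0,"z": -118,"spin": 0,"fingers": 1},
    {"x": 30,"y": 5,"z": -118,"spin": 0,"fingers": 1}
  ]
}}

```text
clock: 6.98
eef_pos: [0.5216, -0.1606, 0.1549]
tool_rot: [0.56, 0.829, 0.001, 0.005]
ft_force: [0.5, 0.3, -0.7]
grip_width: -0.0002
grasp_force: 0.0
```

{"fn": "jog_arm", "kwargs": {
  "motion": [
    {"x": 296,"y": 47,"z": 0,"spin": 17,"fingers": 1},
    {"x": 296,"y": 47,"z": 0,"spin": 17,"fingers": 1},
    {"x": 296,"y": 47,"z": 0,"spin": 17,"fingers": 1},
    {"x": 296,"y": 47,"z": 0,"spin": 17,"fingers": 1},
    {"x": 296,"y": 47,"z": 0,"spin": 17,"fingers": 1},
    {"x": 296,"y": 47,"z": 0,"spin": 17,"fingers": 1},
    {"x": 296,"y": 47,"z": 0,"spin": 17,"fingers": 1}
  ]
}}

```text
clock: 7.85
eef_pos: [0.4507, 0.1333, 0.1505]
tool_rot: [0.675, 0.738, 0.0, 0.0]
ft_force: [-0.0, -0.2, -0.1]
grip_width: -0.0002
grasp_force: 0.0
```

```bash
python3 - <<'E'
from h import *
import pickle
c=camera("wrist"); pickle.dump(c,open("w4.pkl","wb"))
im=cv2.cvtColor(c["pixels"],cv2.COLOR_RGB2BGR)[100:370,100:460]; cv2.imwrite("pics/w4.png",cv2.resize(im,(800,600),interpolation=cv2.INTER_CUBIC))
o=readout.get_obs(); print(o["eef_pos"],o["tool_rot"],o["ft_force"],o["clock"])
E
```

```text
[0.45087803 0.1326939  0.15029414] [6.75364876e-01 7.37483663e-01 1.40009519e-04 3.34557053e-04] [-0.08797717  0.02616737  0.25060693] 7.9
```

View pics/w4.png

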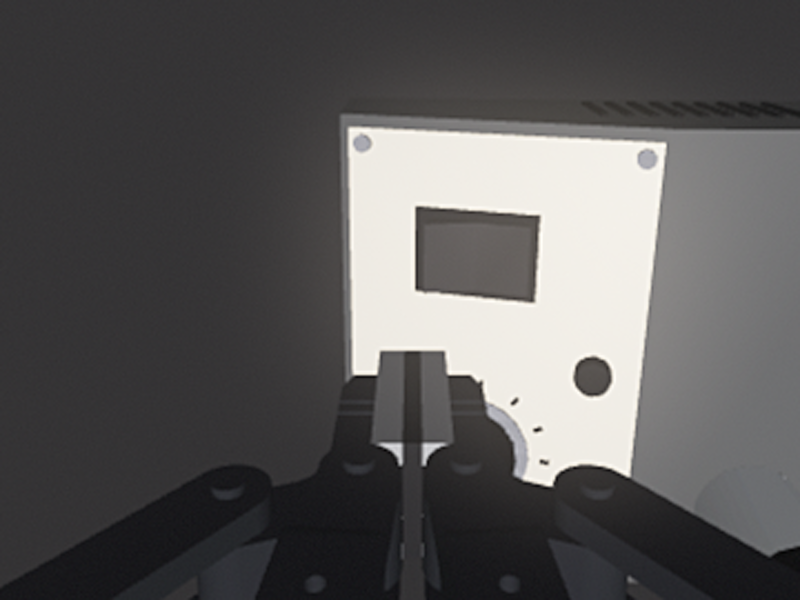

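The wrist crop shows the bezel with corners at (416,207), (541,215), (535,302) and (416,291), near end on the left. The fingertip spans crop columns 380 to 446.

```bash
python3 - <<'E'
from h import *
import pickle
c=pickle.load(open("w4.pkl","rb"))
f=lambda u,v,z: onplane(c,100+u/2.222-.28,100+v/2.222-.28,z)[:2]
nl,fl,fr,nr=f(416,207,.056),f(541,215,.0664),f(535,302,.0664),f(416,291,.056)
print(nl,fl,fr,nr); C=(nl+fl+fr+nr)/4; print("C",C)
print("len,wid",np.linalg.norm(fl+fr-nl-nr)/2,np.linalg.norm(nl+fl-nr-fr)/2)
d=fl+fr-nl-nr; l=nl+fl-nr-fr; print("yaws",np.degrees(np.arctan2(d[1],d[0])),np.degrees(np.arctan2(l[1],l[0]))-90)
print("panel L",f(347,126,.048),f(666,142,.075))
print("tip edge L,R",f(380,351,.150),f(446,351,.150))
E
```

```text
[0.45135576 0.14753956] [0.49007658 0.15121997] [0.4922599  0.12209076] [0.45400883 0.11841228]
C [0.47192527 0.13481564]
len,wid 0.0386614301537856 0.029228450902155766
yaws 5.461167607342751 4.745748883507616
panel L [0.4268155  0.17050062] [0.52146996 0.17858549]
tip edge L,R [0.44383635 0.14105128] [0.45757793 0.14227513]
```

{"fn": "jog_arm", "kwargs": {
  "motion": [
    {"x": 1.5,"y": 2.5,"z": 30,"spin": 0,"fingers": 1},
    {"x": 1.5,"y": 2.5,"z": 60,"spin": 0,"fingers": 1},
    {"x": 1.5,"y": 2.5,"z": 78,"spin": 0,"fingers": 1},
    {"x": 1.5,"y": 2.5,"z": 78,"spin": 0,"fingers": 1},
    {"x": 1.5,"y": 2.5,"z": 78,"spin": 0,"fingers": 1}
  ]
}}

```text
clock: 8.52
eef_pos: [0.4538, 0.1343, 0.0726]
tool_rot: [0.676, 0.737, 0.0, 0.0]
ft_force: [-0.0, 0.3, -0.6]
grip_width: 0.0002
grasp_force: 0.0
```

{"fn": "jog_arm", "kwargs": {
  "motion": [
    {"x": 0,"y": 0,"z": 1.5,"spin": 0,"fingers": 1},
    {"x": 0,"y": 0,"z": 3,"spin": 0,"fingers": 1},
    {"x": 0,"y": 0,"z": 4.5,"spin": 0,"fingers": 1},
    {"x": 0,"y": 0,"z": 6,"spin": 0,"fingers": 1},
    {"x": 0,"y": 0,"z": 6,"spin": 0,"fingers": 1}
  ]
}}

```text
clock: 9.15
eef_pos: [0.4528, 0.1351, 0.0657]
tool_rot: [0.675, 0.738, -0.0, -0.0]
ft_force: [-0.4, -0.5, -0.1]
grip_width: -0.0001
grasp_force: 0.0
```

{"fn": "jog_arm", "kwargs": {
  "motion": [
    {"x": 0,"y": 0,"z": 1,"spin": 0,"fingers": 1},
    {"x": 0,"y": 0,"z": 2,"spin": 0,"fingers": 1},
    {"x": 0,"y": 0,"z": 2,"spin": 0,"fingers": 1}
  ]
}}

```text
clock: 9.52
eef_pos: [0.4528, 0.1351, 0.0637]
tool_rot: [0.675, 0.738, -0.0, -0.0]
ft_force: [-0.6, -0.5, 0.8]
grip_width: 0.0003
grasp_force: 0.2
```

{"fn": "jog_arm", "kwargs": {
  "motion": [
    {"x": 0,"y": 0,"z": 1,"spin": 0,"fingers": 1},
    {"x": 0,"y": 0,"z": 2,"spin": 0,"fingers": 1},
    {"x": 0,"y": 0,"z": 2,"spin": 0,"fingers": 1}
  ]
}}

```text
clock: 9.9
eef_pos: [0.4527, 0.135, 0.0616]
tool_rot: [0.675, 0.738, -0.0, -0.0]
ft_force: [-0.3, -1.0, 1.7]
grip_width: 0.0002
grasp_force: 0.7
```

{"fn": "jog_arm", "kwargs": {
  "motion": [
    {"x": 0,"y": 0,"z": 1,"spin": 0,"fingers": 1},
    {"x": 0,"y": 0,"z": 2,"spin": 0,"fingers": 1},
    {"x": 0,"y": 0,"z": 2,"spin": 0,"fingers": 1}
  ]
}}

```text
clock: 10.28
eef_pos: [0.4529, 0.135, 0.0607]
tool_rot: [0.675, 0.738, 0.0, 0.0]
ft_force: [-4.7, 0.1, 9.7]
grip_width: -0.0003
grasp_force: 5.1
```

{"fn": "jog_arm", "kwargs": {
  "motion": [
    {"x": 0,"y": 0,"z": 1,"spin": 0,"fingers": 1},
    {"x": 0,"y": 0,"z": 1,"spin": 0,"fingers": 1}
  ]
}}

```text
clock: 10.52
eef_pos: [0.453, 0.1351, 0.0605]
tool_rot: [0.675, 0.738, 0.0, 0.0]
ft_force: [-7.0, -0.6, 15.3]
grip_width: 0.0001
grasp_force: 8.3
```

Firm stop at 60.5 mm, which is the height expected for the rocker fully off. I'll back away and check.

{"fn": "jog_arm", "kwargs": {
  "motion": [
    {"x": 0,"y": 0,"z": 1,"spin": 0,"fingers": 1},
    {"x": 0,"y": 0,"z": 1,"spin": 0,"fingers": 1},
    {"x": 0,"y": 0,"z": 0,"spin": 0,"fingers": 1},
    {"x": 0,"y": 0,"z": -10,"spin": 0,"fingers": 1},
    {"x": 0,"y": 0,"z": -40,"spin": 0,"fingers": 1},
    {"x": 0,"y": 0,"z": -92,"spin": 0,"fingers": 1},
    {"x": 0,"y": 0,"z": -92,"spin": 0,"fingers": 1},
    {"x": 0,"y": 0,"z": -92,"spin": 0,"fingers": 1}
  ]
}}

```text
clock: 11.52
eef_pos: [0.4533, 0.1351, 0.1508]
tool_rot: [0.675, 0.738, 0.0, 0.0]
ft_force: [-0.2, 0.4, -0.6]
grip_width: 0.0002
grasp_force: 0.0
```

```bash
python3 - <<'E'
from h import *
import pickle
c=camera("wrist"); a=pickle.load(open("w4.pkl","rb"))
g=lambda c:cv2.resize(np.clip(cv2.cvtColor(c["pixels"],cv2.COLOR_RGB2BGR)[180:255,270:370]*2.0,0,255).astype(np.uint8),(400,300),interpolation=cv2.INTER_CUBIC)
cv2.imwrite("pics/w5.png",np.hstack([g(a),g(c)]))
s=camera("scene"); b=pickle.load(open("c.pkl","rb"))["scene"]
D=np.abs(s["pixels"].astype(int)-b["pixels"]).max(2); print("mouse/pad diff",D[185:232,180:250].max(),(D[185:232,180:250]>25).sum())
o=readout.get_obs(); print(o["eef_pos"],o["ft_force"],o["clock"])
E
```

```text
mouse/pad diff 14 0
[0.45216679 0.13475053 0.14956095] [-1.04870317  1.29711362 -0.44612084] 11.625
```

View pics/w5.png

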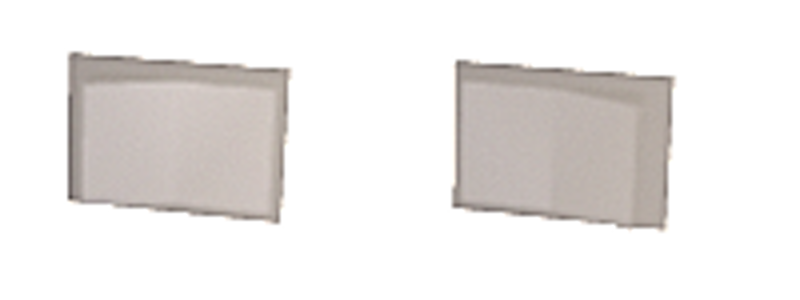

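The crop pair shows the rocker before (left) and after (right). It has flipped: its far end (right side, about (640,165)) now stands up, and the near half lies flat. The mouse area in the scene view is unchanged.

```bash
python3 -c "
from workcell import bot
print(bot.job_done())"
```

```text
the job is handed in; nothing more can be done
None
```

I clicked and released the left mouse key, pressed the rocker fully to off, withdrew the arm and handed the job in at about 11.6 s; the verdict was not shown, but the camera showed the rocker flipped and the mouse unmoved.

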